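Pool the brass plugs in the tote's orange corner

ROBOT

A 6-joint arm with a two-finger parallel gripper is mounted at the origin on the work surface. World frame = base frame: x ahead of the robot, y to its left, z up, the work surface at z = 0. Lengths are in mm, angles in degrees, forces in N, time in s.
With the tool pointing down it reaches from about 300 to 850 mm from the base axis. Payload 4.2 kg.
Tool frame: the origin (TCP) lies on the mounting face of the last link; the fingertips stand 191 mm ahead of it and the grasp point (between the pads) lies 172 mm ahead of it; z points along the fingers, y is the direction in which the jaws open and shut (so a half turn about z gives the same grasp; the last joint's range is limited). The gripper opens to 91 mm and grips with 3 to 60 N. Pads are 32 mm wide; open, the fingers measure 118 mm over their backs; the gripper's body (76 mm by 178 mm) begins 60 mm behind the grasp point.
Start: joints at [-1.146, 18.312, 89.639, -0, 72.044, -1.146], TCP at [574.998, 0.001, 404.776] pointing down, gripper open.
Joint ranges: [-177.97, 177.97], [-48.28, 115.42], [12.27, 149.76], [-77.06, 257.06], [2.81, 150.46], [-146.56, 146.56]. Speed limits (degrees/s): [147.25, 147.25, 180, 180, 180, 180].

INTERFACE

Orientations are given as [roll, pitch, yaw] about the fixed x, y, z axes, in that order (R = Rz(yaw) Ry(pitch) Rx(roll)).
In Python, from workcell import env gives the robot as it stands.
- The arm moves only by the shell command python3 -m handwheel 'ROWS' [FORCE]. ROWS is JSON, a list of rows, each an object with "gripper": the opening in per cent of the stroke, from 0 (shut) to 100 (fully open); "travel": the shift along the tool's x, y, z in m, a list of three; "twist": the turn about the tool's z in rad. In form: [{"gripper": gripper, "travel": [x, y, z], "twist": twist}, ...]. A call has 1 to 5 rows; each row shifts and turns the commanded pose from where the row before left it, along the tool's axes as they then stand; what a row does not reach is not made up. A row lasts 1/12 s, in which the tool goes at most 41.7 mm and 7.16 degrees, less where a joint would pass 70% of its speed; a pose out of reach is approached as far as the arm can. A call with a gripper value outside its range is refused whole. The fingers move at their own pace and stop on an object; FORCE is the grip in N (left out, the last holds). Time passes only in rows, so rows that do not move let the fingers close. It gives the time, the measured TCP pose, the force and the opening at its end, in the units of the state.
- env.state(): the state, without advancing time (a new reading comes with each control period).
- env.grab_frame(name): name is "scene" or "side" or "wrist"; returns a dict with "frame" (420x560x3 uint8, red, green, blue), "intrinsics" (3x3 intrinsics, pixels), "k1" (the pictures are not rectified: a ray, as slopes to the right and down, at radius r is drawn at 1 + k1 r^2 times it, then the intrinsics apply), "extrinsics" (4x4, takes a point from camera to world coordinates). Camera axes: x right, y down, z forward; pixel columns grow to the right and rows downward; lengths in mm; the calibration is good to about 2 mm. A picture is of the moment at which its call begins. There is no depth.
- env.job_done(): hands the job in, once; it reports no verdict.
Trained networks look in the newest picture that a camera, given by its name, has taken for a name from the list of things; names that differ only in an ending like _2 or _b are one class to them, and where a whole thing is asked for, a point or a joint stands for the part that bears it (a point fixed in the world has none). Each returns a list of dicts, best first, with "confidence" (0 to 1); they miss things now and then, are a little off and sometimes report something else, mostly with a low value. They report only what shows in the picture. A call takes as long as a camera call. They do not tell look-alikes from the thing itself.
- env.trace(camera, thing): "pixels" (420x560 bool, what is visible of it) and "uv" ([column, row] in pixels, amid what is visible of it).
- env.pinpoint(camera, thing): "uv" ([column, row] in pixels: a listed point, or the origin of a listed thing).
The state is a dict: "time_s": time; "qpos": joint angles; "qvel": joint speeds; "effort": joint torques, N m; "ee_pos": TCP position; "ee_rot": TCP orientation; "force": force on the tool from outside, world axes, zero at the start; "torque": the same for the moment, N m; "gripper_width": finger opening in mm.
Only numpy, scipy, OpenCV 4.12 (cv2) and the standard library are available. Lean on these libraries where they do the work, as an engineer would, in place of code of your own. Each camera call takes 0.05 s, during which the arm holds its last target. There are 200 camera calls.

TASK

On the microscope bench, turn the clamp's thumb bar clockwise until it clicks past its detent and stays open, then pick up the blue tote by its handle, well clear of the dock and everything else (all of it at least a hand's breadth above the bench). Tilt it orange corner down, clearly tilted, until all four brass plugs have slid onto the orange patch, without spilling any or tipping the tote past 50 degrees, and leave the other things on the bench alone. The job finishes while you are still holding the tote still in the air, tilted like that: do not put it down or let go.

Things in the scene. Friction and masses are not known exactly. Their poses are not given: they have to be found in the camera images.
- dock: fixed aluminium plate, 8 mm thick, under the tote. Origin: on the table under the tote's centre. x points from the tote to the clamp, y along the tote's handle bar; the docked tote has the same axes. It covers x -92 to 165, y -92 to 92 mm; black lips rise 7 mm above it round the tote, 4 mm clear. A grey housing (34 x 60, top 36 mm up) at x 135 mm carries the clamp
- clamp (a joint): turn clamp with spring detent, vertical axis at dock x 135 mm. 0 = closed: its steel tongue (14 wide, 6 thick, 50 mm from the axis, underside 50 mm above the table) lies 2 mm over the tote's tab and blocks lifting. Grows clockwise seen from above. Resists with up to 0.15 N m to the crest at 0.6 rad, then springs on to its open stop at 1.2 rad; let go before the crest, it springs back to 0
- clamp_grip (a point): grip point of the clamp's black upright thumb bar: on the clamp's axis, 83 mm above the table, 13 mm below the bar's top. The bar is 14 mm thick, 40 long, 38 tall; at joint 0 its length lies along the dock's x axis (pinch along the dock's y) and it turns with the joint. Below it a round hub, 24 mm across, top 58 mm above the table
- tote: blue open tote, 160 x 160 mm, 42 mm tall, walls and floor 4 mm, about 0.32 kg plus plugs, standing on the dock plate, 8 mm above the table. Origin: centre of its underside; z up. At (87, 0, 37) mm a tab, 14 x 30 x 6 mm, sticks out under the clamp's tongue. An arched handle spans the tote along its y axis above the middle
- tote_handle (a point): centre of the tote's black grip bar, (0, 0, 98) mm in the tote. The bar is 16 mm thick along the tote's x axis (pinch along x), 70 mm long along y, 20 mm tall; thin steel arms run down from its ends to the middles of the -y and +y walls
- tote_corner (a point): inner corner of the tote's floor at the orange corner, (-76, -76, 4) mm in the tote. The corner's outer faces are orange, and an orange square patch, 70 x 70 mm, covers the floor there: tote x and y from -76 to -6 mm. The corner is the one on the -x, -y side
- plug0: polished brass plug (a blank for an empty microscope turret place), 24 mm across, 11 mm tall, 35 g, standing loose on the tote's floor. Origin: centre of its underside. Smooth: it slides on the tote's floor from a tilt of about 10 degrees, along a wall as well from about 20 degrees
- plug1: polished brass plug (a blank for an empty microscope turret place), 24 mm across, 11 mm tall, 35 g, standing loose on the tote's floor. Origin: centre of its underside. Smooth: it slides on the tote's floor from a tilt of about 10 degrees, along a wall as well from about 20 degrees
- plug2: polished brass plug (a blank for an empty microscope turret place), 24 mm across, 11 mm tall, 35 g, standing loose on the tote's floor. Origin: centre of its underside. Smooth: it slides on the tote's floor from a tilt of about 10 degrees, along a wall as well from about 20 degrees
- plug3: polished brass plug (a blank for an empty microscope turret place), 24 mm across, 11 mm tall, 35 g, standing loose on the tote's floor. Origin: centre of its underside. Smooth: it slides on the tote's floor from a tilt of about 10 degrees, along a wall as well from about 20 degrees
- dropper_a: bystander: white plastic dropper bottle, 30 mm across, 75 mm tall, standing beside the dock. Origin: middle of its underside
- amber_jar: bystander: small amber glass jar with black cap, 42 mm across, 55 mm tall, standing beside the dock. Origin: middle of its underside
- petri_dish: bystander: clear glass dish, 80 mm across, 16 mm tall, beside the dock. Origin: middle of its underside
- slide_box: bystander: green slide box, 95 x 90 x 34 mm, left of the dock. Origin: middle of its underside
- mouse: bystander: black computer mouse, 105 x 62 x 24 mm, on its mat on the right. Origin: middle of its underside
- driver: bystander: screwdriver, 160 mm long, lying on the right. Origin: under its middle, on the table
- dropper_b: bystander: white dropper bottle with red cap, 32 mm across, 85 mm tall, on the left. Origin: middle of its underside
Not all that is in view belongs to the job. What is shaped like the tote but green or pink is not meant.

How it is judged (in metres and radians):
On the way, in this order (a step that is already met when the one before it is completed fails the run):
1. the clamp has clicked past its detent and is open (value of joint clamp above 1 rad), for 0.2 s.
2. the tote is lifted by its handle clear of the dock (height (world z) of tote above 0.05 m and contact force between tote and dock below 0.2 N and contact force between tote and the fingers above 1 N), for 0.2 s.
At the end, for the whole second after the job is handed in: Clamp above 1.0 rad. Tote held by the fingers (over 1 N), still (under 40 mm/s), touching no dock or bystander, orange inner corner over 50 mm up, tilted 13 to 50 degrees. All four plugs at rest with centres on the orange patch (tote x and y -80 to -6 mm, z under 30 mm) (value of joint clamp above 1 rad and height (world z) of tote_corner above 0.05 m and angle between tote's own z axis and vertical between 0.23 and 0.87 rad and contact force between tote and the fingers above 1 N and linear speed of tote below 0.04 m/s and contact force between tote and dock below 0.2 N and contact force between tote and dropper_a below 0.2 N and contact force between tote and amber_jar below 0.2 N and contact force between tote and petri_dish below 0.2 N and contact force between tote and slide_box below 0.2 N and contact force between tote and mouse below 0.2 N and contact force between tote and driver below 0.2 N and contact force between tote and dropper_b below 0.2 N and x of plug0 in the frame of tote between -0.08 and -0.006 m and y of plug0 in the frame of tote between -0.08 and -0.006 m and z of each of plug0, plug1, plug2, plug3 in the frame of tote below 0.03 m and linear speed of each of plug0, plug1, plug2, plug3 below 0.03 m/s and x of plug1 in the frame of tote between -0.08 and -0.006 m and y of plug1 in the frame of tote between -0.08 and -0.006 m and x of plug2 in the frame of tote between -0.08 and -0.006 m and y of plug2 in the frame of tote between -0.08 and -0.006 m and x of plug3 in the frame of tote between -0.08 and -0.006 m and y of plug3 in the frame of tote between -0.08 and -0.006 m); the arm keeps its last pose, push and grip.
It fails at once if a plug has left the tote (distance between any of plug0, plug1, plug2, plug3 and tote above 0.13 m or z of any of plug0, plug1, plug2, plug3 in the frame of tote above 0.06 m).
It fails at once if the tote is tipped past 50 degrees (angle between tote's own z axis and vertical above 0.9 rad).
It fails at once if a bystander is pushed away by more than 25 mm (distance of any of dropper_a, amber_jar, petri_dish, slide_box, mouse, driver, dropper_b from where it was at the start of the episode above 0.025 m).
It fails at once if a standing bystander is tipped (angle between any of dropper_a, dropper_b, amber_jar, petri_dish, slide_box, mouse's own z axis and vertical above 0.6 rad).
It also fails if it takes over 54 s, if anything falls off the work surface, if the arm or the gripper's body presses on something with over 40 N, if the wrist force passes 120 N, or if a joint passes its speed limit or range.

## Working session

There is one attempt and no reset: what is moved stays moved. The work goes in short steps, Python scripts to look and compute and a shell command to move; the robot and the scene stay as the last step left them, time stands still between calls to the robot, and variables do not carry over. Pictures are saved under pics/ and viewed, about 8 in all and at most 12, crops included, and the job is handed in when it is done.

```bash
mkdir -p pics; cat > h.py <<'E'
import numpy as np, cv2
from workcell import env
from scipy.spatial.transform import Rotation as R
def ray(f,uv):
    K=np.array(f["intrinsics"]);T=np.array(f["extrinsics"])
    d=np.array([(uv[0]-K[0,2])/K[0,0],(uv[1]-K[1,2])/K[1,1]]);s=d.copy()
    for _ in range(20): s=d/(1+f["k1"]*(s@s))
    v=T[:3,:3]@np.array([s[0],s[1],1]);return T[:3,3],v/np.linalg.norm(v)
def atz(f,uv,z):
    o,v=ray(f,uv);return o+v*(z-o[2])/v[2]
def proj(f,p):
    K=np.array(f["intrinsics"]);T=np.array(f["extrinsics"])
    c=T[:3,:3].T@(np.array(p,float)-T[:3,3]);s=c[:2]/c[2];s=s*(1+f["k1"]*(s@s))
    return [K[0,0]*s[0]+K[0,2],K[1,1]*s[1]+K[1,2]]
def tri(*rs):
    A=np.zeros((3,3));b=np.zeros(3)
    for o,v in rs:
        M=np.eye(3)-np.outer(v,v);A+=M;b+=M@o
    return np.linalg.solve(A,b)
def save(f,n): cv2.imwrite("pics/"+n,cv2.cvtColor(f["frame"],cv2.COLOR_RGB2BGR))
E
python3 - <<'E'
from h import *
fs={}
for c in("scene","side","wrist"):
    f=env.grab_frame(c);fs[c]=f;save(f,c+"0.png")
    print(c,np.array(f["extrinsics"])[:3,3].round(),np.array(f["extrinsics"])[:3,2].round(2))
    for t,z in(("clamp_grip",83),("tote_handle",106),("tote_corner",12),("plug0",12)):
        for d in env.pinpoint(c,t)[:4]: print(t,round(d["confidence"],2),np.round(d["uv"]),atz(f,d["uv"],z).round())
print(env.state())
E
```

```text
scene [1645.  264. 1101.] [-0.73 -0.15 -0.67]
clamp_grip 0.7 [214. 228.] [ 650. -132.   83.]
tote_handle 0.89 [210. 145.] [ 282. -252.  106.]
tote_handle 0.76 [340. 230.] [620. 225. 106.]
tote_handle 0.57 [233. 196.] [ 528. -104.  106.]
tote_corner 0.8 [229. 197.] [ 431. -151.   12.]
tote_corner 0.72 [222. 188.] [ 390. -185.   12.]
tote_corner 0.71 [242. 220.] [528. -82.  12.]
tote_corner 0.6 [365. 269.] [669. 308.  12.]
plug0 0.59 [241. 225.] [554. -80.  12.]
plug0 0.49 [260. 217.] [506. -31.  12.]
side [  28. -692. 1143.] [ 0.37  0.53 -0.76]
tote_handle 0.84 [312. 240.] [526. -91. 106.]
tote_handle 0.69 [264. 338.] [ 277. -250.  106.]
tote_corner 0.82 [289. 323.] [ 372. -210.   12.]
tote_corner 0.77 [298. 295.] [ 436. -159.   12.]
tote_corner 0.67 [272. 156.] [668. 311.  12.]
plug0 0.62 [336. 270.] [ 564. -154.   12.]
plug0 0.45 [325. 240.] [602. -57.  12.]
plug0 0.41 [296. 254.] [508. -50.  12.]
plug0 0.35 [311. 254.] [542. -74.  12.]
wrist [576.  74. 385.] [ 0.   -0.27 -0.96]
clamp_grip 0.91 [364. 337.] [ 655. -127.   83.]
clamp_grip 0.24 [234. 273.] [535. -61.  83.]
tote_handle 
[... 164 characters left out ...]
lug0 0.55 [269. 322.] [ 564. -154.   12.]
{'time_s': 0.75, 'qpos': array([-1.14520349e+00,  1.83087312e+01,  8.96402764e+01,  1.18337716e-03,
        7.20439079e+01, -1.14830952e+00]), 'qvel': array([-0.00836386, -0.04029165, -0.00430961, -0.04777449, -0.06065664,
       -0.00116322]), 'effort': array([-4.18710169e-04, -4.12270260e+01, -2.32208079e+01,  7.26979435e-02,
        3.75563605e-02, -2.36857932e-05]), 'ee_pos': array([5.74978539e+02, 1.11889925e-02, 4.04799055e+02]), 'ee_rot': array([ 1.79992894e+02, -9.83580036e-04,  9.00027413e+01]), 'force': array([ 0.49206181, -0.15517439, -0.25604788]), 'torque': array([-0.01932099, -0.02490871, -0.0031152 ]), 'gripper_width': 91.235452751949}
```

```bash
python3 -c "
import cv2,numpy as np
a=[cv2.imread(f'pics/{c}0.png') for c in('scene','side')]
cv2.imwrite('pics/a.png',cv2.resize(np.hstack(a),(800,300)))"
```

```text
(no output)
```

View pics/scene0.png

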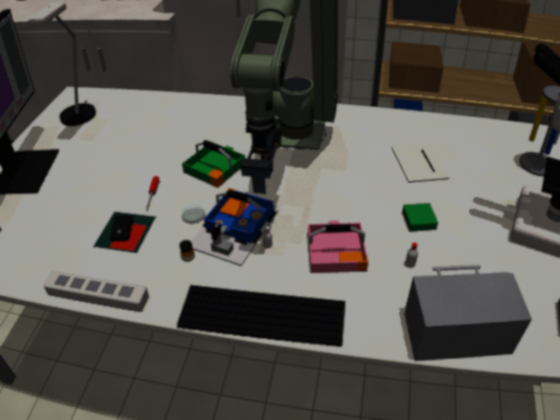

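View pics/wrist0.png

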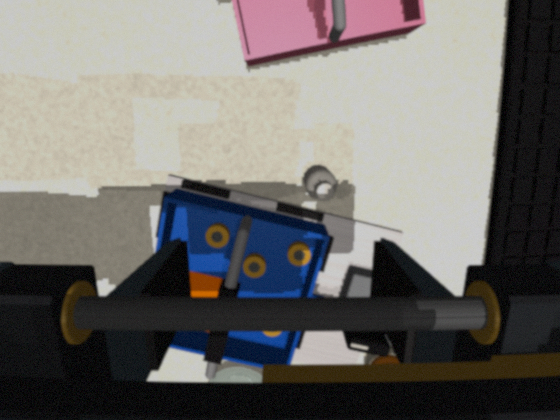

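The blue tote is at wrist (235,270) with its orange patch at (205,285). The clamp is at about (365,335), and the dropper at (320,185) is close by. Next I'll refine these and locate the bystanders.

```bash
python3 - <<'E'
from h import *
fs={c:env.grab_frame(c) for c in("scene","side","wrist")}
def near(c,t,p,r=60):
    f=fs[c];best=None
    for d in env.pinpoint(c,t):
        e=np.linalg.norm(atz(f,d["uv"],p[2])[:2]-p[:2])
        if e<r: return ray(f,d["uv"])
for t,p in(("clamp_grip",(653,-129,83)),("tote_handle",(526,-97,106)),("tote_corner",(434,-152,12))):
    rs=[x for c in fs if (x:=near(c,t,np.array(p)))]
    print(t,len(rs),tri(*rs).round(1), [ (o+v*(p[2]-o[2])/v[2]).round(1)[:2] for o,v in rs])
for t in("dropper_a","amber_jar","petri_dish","slide_box","mouse","driver"):
    for c in fs: print(t,c,[(round(d["confidence"],2),*atz(fs[c],d["uv"],0).round()[:2]) for d in env.pinpoint(c,t)[:2]])
E
```

```text
clamp_grip 3 [ 657.9 -127.6   81.6] [array([ 657.2, -123.6]), array([ 658. , -131.9]), array([ 657.9, -127.5])]
tote_handle 3 [524.6 -94.1 116.6] [array([ 506.7, -102.5]), array([530.6, -89.6]), array([524.1, -93.8])]
tote_corner 2 [ 441.8 -148.2   16.4] [array([ 437.4, -150.4]), array([ 443.2, -145.5])]
dropper_a scene [(0.79, np.float64(601.0), np.float64(433.0)), (0.76, np.float64(597.0), np.float64(15.0))]
dropper_a side [(0.7, np.float64(612.0), np.float64(432.0)), (0.65, np.float64(621.0), np.float64(16.0))]
dropper_a wrist [(0.63, np.float64(614.0), np.float64(11.0))]
amber_jar scene [(0.7, np.float64(706.0), np.float64(-209.0)), (0.57, np.float64(531.0), np.float64(-72.0))]
amber_jar side [(0.86, np.float64(695.0), np.float64(-208.0)), (0.52, np.float64(624.0), np.float64(-457.0))]
amber_jar wrist [(0.66, np.float64(702.0), np.float64(-214.0))]
petri_dish scene [(0.76, np.float64(521.0), np.float64(-248.0))]
petri_dish side [(0.58, np.float64(523.0), np.float64(-254.0))]
petri_dish wrist [(0.68, np.float64(525.0), np.float64(-249.0)), (0.46, np.float64(507.0), np.float64(-52.0))]
slide_box scene [(0.94, np.float64(431.0), np.float64(465.0)), (0.44, np.float64(547.0), np.float64(-79.0))]
slide_box side [(0.86, np.float64(436.0), np.float64(471.0)), (0.51, np.float64(619.0), np.float64(431.0))]
slide_box wrist [(0.56, np.float64(610.0), np.float64(9.0)), (0.33, np.float64(680.0), np.float64(-182.0))]
mouse scene [(0.9, np.float64(630.0), np.float64(-441.0))]
mouse side [(0.73, np.float64(634.0), np.float64(-453.0)), (0.57, np.float64(568.0), np.float64(-143.0))]
mouse wrist []
driver scene [(0.68, np.float64(443.0), np.float64(-428.0))]
driver side [(0.93, np.float64(453.0), np.float64(-417.0))]
driver wrist []
```

```bash
R='{"gripper":60,"travel":[-0.0256,0.0164,0.017],"twist":0}'; true
python3 -m handwheel '[{"gripper":60,"travel":[-0.0256,0.0164,0.017],"twist":0},{"gripper":60,"travel":[-0.0256,0.0164,0.017],"twist":0},{"gripper":60,"travel":[-0.0256,0.0164,0.017],"twist":0},{"gripper":60,"travel":[-0.0256,0.0164,0.017],"twist":0},{"gripper":60,"travel":[-0.0256,0.0164,0.017],"twist":0}]' 30
python3 -m handwheel '[{"gripper":60,"travel":[0,0,0],"twist":-0.12},{"gripper":60,"travel":[0,0,0],"twist":-0.12},{"gripper":60,"travel":[0,0,0],"twist":-0.12},{"gripper":60,"travel":[0,0,0],"twist":-0.12},{"gripper":60,"travel":[0,0,0],"twist":-0.12}]'
python3 -m handwheel '[{"gripper":60,"travel":[0,0,0],"twist":-0.12},{"gripper":60,"travel":[0,0,0],"twist":-0.12},{"gripper":60,"travel":[0,0,0],"twist":-0.12},{"gripper":60,"travel":[0,0,0],"twist":-0.12},{"gripper":60,"travel":[0,0,0],"twist":-0.12}]'
python3 -m handwheel '[{"gripper":60,"travel":[0,0,0],"twist":-0.12},{"gripper":60,"travel":[0,0,0],"twist":0},{"gripper":60,"travel":[0,0,0],"twist":0}]'
python3 - <<'E'
from h import *
f=env.grab_frame("wrist");save(f,"w1.png")
for d in env.pinpoint("wrist","clamp_grip")[:2]: print(d["confidence"],d["uv"],atz(f,d["uv"],83))
print(proj(f,(657,-128,96)),proj(f,(657,-128,83)))
E
```

```text
time_s: 2.67
ee_pos: [657.6, -129.2, 319.0]
ee_rot: [180.0, -0.0, 90.0]
force: [0.7, 0.6, -0.6]
gripper_width: 60.9
time_s: 3.08
ee_pos: [657.1, -128.2, 319.5]
ee_rot: [-180.0, -0.0, 124.7]
force: [0.4, 1.1, 0.0]
gripper_width: 54.9
time_s: 3.5
ee_pos: [657.0, -128.0, 319.7]
ee_rot: [180.0, -0.0, 159.1]
force: [-0.2, -0.1, 0.4]
gripper_width: 55.0
time_s: 3.75
ee_pos: [657.0, -128.0, 319.7]
ee_rot: [180.0, 0.0, 165.5]
force: [-0.1, 0.2, 0.8]
gripper_width: 54.7
0.62 [277.4, 233.2] [ 652.76058325 -129.83984742   83.        ]
0.62 [304.4, 54.1] [556.39966466 -89.38927572  83.        ]
[np.float64(282.08009530703134), np.float64(245.93544482866662)] [np.float64(281.9914783717026), np.float64(238.79154218607627)]
```

View pics/w1.png

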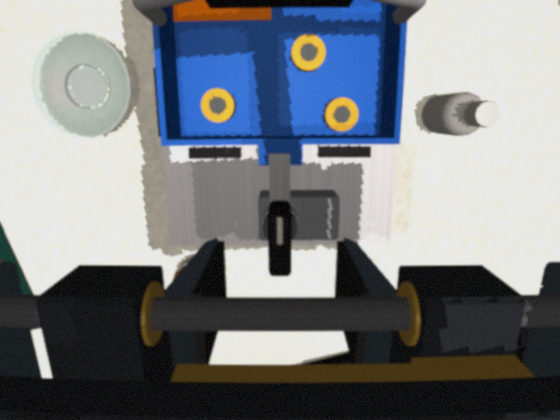

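The view is centred: the thumb bar is at (280,238), aligned with the image vertical and midway between the fingers. Now I'll descend, pinch and turn.

```bash
python3 -m handwheel '[{"gripper":60,"travel":[0,0,0.02],"twist":0},{"gripper":60,"travel":[0,0,0.02],"twist":0},{"gripper":60,"travel":[0,0,0.015],"twist":0},{"gripper":60,"travel":[0,0,0.0095],"twist":0},{"gripper":60,"travel":[0,0,0],"twist":0}]' 30
python3 -m handwheel '[{"gripper":0,"travel":[0,0,0],"twist":0},{"gripper":0,"travel":[0,0,0],"twist":0},{"gripper":0,"travel":[0,0,0],"twist":0},{"gripper":0,"travel":[0,0,0],"twist":0},{"gripper":0,"travel":[0,0,0],"twist":0}]' 30
python3 -m handwheel '[{"gripper":0,"travel":[0,0,0],"twist":0},{"gripper":0,"travel":[0,0,0],"twist":0}]' 30
```

```text
time_s: 4.27
ee_pos: [656.4, -127.9, 252.9]
ee_rot: [-180.0, -0.3, 165.6]
force: [-0.2, 0.2, 0.7]
gripper_width: 54.9
time_s: 4.68
ee_pos: [657.2, -128.0, 256.1]
ee_rot: [180.0, 0.1, 165.6]
force: [-0.3, -0.4, -0.3]
gripper_width: 24.2
time_s: 4.85
ee_pos: [657.0, -128.2, 255.7]
ee_rot: [-180.0, 0.0, 165.7]
force: [-1.1, -0.9, 0.7]
gripper_width: 13.7
```

Gripped (13.7 mm opening). Next I'll turn it clockwise by 1.2 rad and check with a picture.

```bash
python3 -m handwheel '[{"gripper":0,"travel":[0,0,0],"twist":0},{"gripper":0,"travel":[0,0,0],"twist":0.08},{"gripper":0,"travel":[0,0,0],"twist":0.08},{"gripper":0,"travel":[0,0,0],"twist":0.08},{"gripper":0,"travel":[0,0,0],"twist":0.08}]' 40
python3 -m handwheel '[{"gripper":0,"travel":[0,0,0],"twist":0.08},{"gripper":0,"travel":[0,0,0],"twist":0.08},{"gripper":0,"travel":[0,0,0],"twist":0.08},{"gripper":0,"travel":[0,0,0],"twist":0.08},{"gripper":0,"travel":[0,0,0],"twist":0.08}]'
python3 -m handwheel '[{"gripper":0,"travel":[0,0,0],"twist":0.08},{"gripper":0,"travel":[0,0,0],"twist":0.08},{"gripper":0,"travel":[0,0,0],"twist":0.08},{"gripper":0,"travel":[0,0,0],"twist":0.08},{"gripper":0,"travel":[0,0,0],"twist":0.08}]'
python3 -m handwheel '[{"gripper":0,"travel":[0,0,0],"twist":0.04},{"gripper":0,"travel":[0,0,0],"twist":0},{"gripper":0,"travel":[0,0,0],"twist":0},{"gripper":0,"travel":[0,0,0],"twist":0}]'
python3 - <<'E'
from h import *
print(env.state()["torque"])
E
```

```text
time_s: 5.27
ee_pos: [657.0, -128.4, 255.7]
ee_rot: [-179.9, 0.1, 147.1]
force: [-1.0, -1.1, 2.6]
gripper_width: 13.6
time_s: 5.68
ee_pos: [656.7, -128.7, 255.7]
ee_rot: [-179.9, 0.1, 124.2]
force: [-1.6, -2.3, 2.3]
gripper_width: 13.6
time_s: 6.1
ee_pos: [656.5, -128.8, 255.7]
ee_rot: [-179.9, 0.1, 101.2]
force: [-2.5, -3.1, 2.6]
gripper_width: 13.7
time_s: 6.43
ee_pos: [656.5, -128.8, 255.7]
ee_rot: [-179.9, 0.1, 99.3]
force: [-4.0, -4.2, 4.3]
gripper_width: 14.0
[-1.14188675  0.54796805 -0.18590606]
```

```bash
python3 -m handwheel '[{"gripper":50,"travel":[0,0,0],"twist":0},{"gripper":50,"travel":[0,0,0],"twist":0},{"gripper":60,"travel":[0,0,0],"twist":0},{"gripper":60,"travel":[0,0,0],"twist":0},{"gripper":60,"travel":[0,0,-0.02],"twist":0}]'
python3 -m handwheel '[{"gripper":60,"travel":[0,0,-0.025],"twist":0},{"gripper":60,"travel":[0,0,-0.025],"twist":0},{"gripper":60,"travel":[0,0,-0.02],"twist":0},{"gripper":60,"travel":[0,0,0],"twist":0},{"gripper":60,"travel":[0,0,0],"twist":0}]'
python3 - <<'E'
from h import *
f=env.grab_frame("wrist");save(f,"w2.png")
s=env.state();print(s["ee_pos"],s["ee_rot"])
for d in env.pinpoint("wrist","tote_handle")[:2]: print(d["confidence"],d["uv"],atz(f,d["uv"],106))
E
```

```text
time_s: 6.85
ee_pos: [656.0, -127.4, 271.3]
ee_rot: [-179.6, -0.2, 99.2]
force: [-0.6, 0.4, -0.9]
gripper_width: 44.3
time_s: 7.27
ee_pos: [657.2, -127.8, 346.3]
ee_rot: [179.8, 0.0, 99.2]
force: [-0.8, -0.3, -1.0]
gripper_width: 54.5
[ 656.86357083 -127.70731809  344.73690284] [-1.79984893e+02 -2.62544575e-02  9.91856679e+01]
0.91 [70.7, 151.6] [524.92129441 -95.06522044 106.        ]
```

View pics/w2.png

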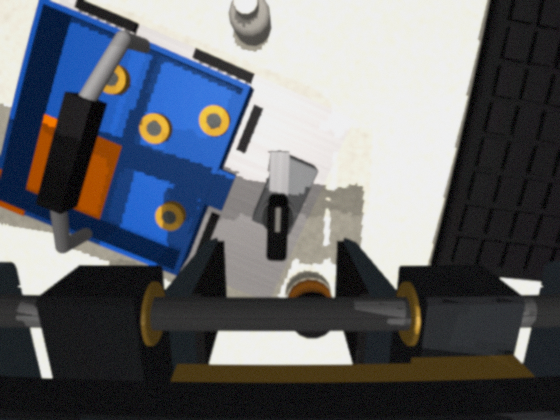

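The clamp is open: its tongue is at (278,170), clear of the tab. All four plugs are visible, and the handle is at (70,150).

The rows can't tilt the tool directly. Before grasping, I'll check cheaply what happens at the reach limit and whether the tool tilts there.

```bash
python3 -m handwheel '[{"gripper":60,"travel":[0,0.04,0],"twist":0},{"gripper":60,"travel":[0,0.04,0],"twist":0},{"gripper":60,"travel":[0,0.04,0],"twist":0},{"gripper":60,"travel":[0,0.04,0],"twist":0},{"gripper":60,"travel":[0,0.04,0],"twist":0}]'
python3 -m handwheel '[{"gripper":60,"travel":[0,0.04,0],"twist":0},{"gripper":60,"travel":[0,0.04,0],"twist":0},{"gripper":60,"travel":[0,0.04,0],"twist":0},{"gripper":60,"travel":[0,0.04,0],"twist":0},{"gripper":60,"travel":[0,0,0],"twist":0}]'
python3 -c "
from h import *
print(env.state()['qpos'])"
```

```text
time_s: 7.78
ee_pos: [855.7, -95.7, 343.0]
ee_rot: [-179.8, -0.1, 99.2]
force: [2.1, -0.6, 0.2]
gripper_width: 55.0
time_s: 8.2
ee_pos: [947.0, -68.2, 317.0]
ee_rot: [178.9, 0.2, 99.3]
force: [0.2, 0.1, -0.6]
gripper_width: 55.0
[-4.82769782e+00  6.44857261e+01  1.28804616e+01  9.40809202e-02
  1.01512499e+02 -1.41292120e+01]
```

```bash
python3 -m handwheel '[{"gripper":60,"travel":[0,0.0,-0.04],"twist":0},{"gripper":60,"travel":[0,0.0,-0.04],"twist":0},{"gripper":60,"travel":[0,0.0,-0.04],"twist":0},{"gripper":60,"travel":[0,0.0,-0.04],"twist":0},{"gripper":60,"travel":[0,0,0],"twist":0}]'
python3 -m handwheel '[{"gripper":60,"travel":[0,0.04,0],"twist":0},{"gripper":60,"travel":[0,0.04,0],"twist":0},{"gripper":60,"travel":[0,0.04,0],"twist":0},{"gripper":60,"travel":[0,0.04,0],"twist":0},{"gripper":60,"travel":[0,0,0],"twist":0}]'
python3 -c "
from h import *
print(env.state()['qpos'])"
```

```text
time_s: 8.62
ee_pos: [884.2, -66.6, 482.4]
ee_rot: [175.2, 1.2, 99.1]
force: [0.4, -0.6, 1.7]
gripper_width: 54.5
time_s: 9.03
ee_pos: [925.2, -33.3, 432.5]
ee_rot: [170.3, 2.1, 99.1]
force: [-0.3, 0.9, -1.8]
gripper_width: 54.6
[-2.76243526e+00  5.76955813e+01  1.23527869e+01 -8.33352419e-02
  1.00038065e+02 -1.20601925e+01]
```

Useful result: pushing at the reach limit tilts the tool outward, and the tilt accumulates (about 10° so far). So I can tilt the tote there and then twist the orange corner to the low side. First I need the tool vertical again for the grasp, so I'll try pushing inward at the inner limit.

```bash
python3 -m handwheel '[{"gripper":60,"travel":[0.006,-0.0385,-0.0065],"twist":0},{"gripper":60,"travel":[0.006,-0.0385,-0.0065],"twist":0},{"gripper":60,"travel":[0.006,-0.0385,-0.0065],"twist":0},{"gripper":60,"travel":[0.006,-0.0385,-0.0065],"twist":0},{"gripper":60,"travel":[0.006,-0.0385,-0.0065],"twist":0}]'
python3 -m handwheel '[{"gripper":60,"travel":[0.006,-0.0385,-0.0065],"twist":0},{"gripper":60,"travel":[0.006,-0.0385,-0.0065],"twist":0},{"gripper":60,"travel":[0.006,-0.0385,-0.0065],"twist":0},{"gripper":60,"travel":[0.006,-0.0385,-0.0065],"twist":0},{"gripper":60,"travel":[0.006,-0.0385,-0.0065],"twist":0}]'
python3 -m handwheel '[{"gripper":60,"travel":[0.006,-0.0385,-0.0065],"twist":0},{"gripper":60,"travel":[0.006,-0.0385,-0.0065],"twist":0},{"gripper":60,"travel":[0.006,-0.0385,-0.0065],"twist":0},{"gripper":60,"travel":[0,0,0],"twist":0},{"gripper":60,"travel":[0,0,0],"twist":0}]'
python3 -c "
from h import *
print(env.state()['qpos'])"
```

```text
time_s: 9.45
ee_pos: [760.4, -36.6, 436.5]
ee_rot: [170.2, 2.2, 99.0]
force: [0.8, -0.9, 1.1]
gripper_width: 54.9
time_s: 9.87
ee_pos: [563.0, -37.3, 435.0]
ee_rot: [170.1, 2.3, 99.0]
force: [0.3, 0.2, 0.8]
gripper_width: 54.5
time_s: 10.28
ee_pos: [444.9, -37.7, 434.2]
ee_rot: [170.1, 2.3, 98.9]
force: [1.1, -1.1, 0.5]
gripper_width: 54.4
[ -6.46674894   3.15865893 105.07379738   0.5382902   61.61043736
 -15.80671293]
```

```bash
python3 -m handwheel '[{"gripper":60,"travel":[0.006,-0.0385,-0.0065],"twist":0},{"gripper":60,"travel":[0.006,-0.0385,-0.0065],"twist":0},{"gripper":60,"travel":[0.006,-0.0385,-0.0065],"twist":0},{"gripper":60,"travel":[0.003,-0.02,-0.003],"twist":0},{"gripper":60,"travel":[0,0,0],"twist":0}]'
python3 -c "
from h import *
print(env.state()['qpos'])"
```

```text
time_s: 10.7
ee_pos: [305.5, -38.1, 431.6]
ee_rot: [170.2, 2.2, 98.9]
force: [0.9, 0.9, -1.7]
gripper_width: 55.0
[ -9.73354062 -10.53375623 117.81255706   1.15759435  62.76172466
 -19.31072597]
```

```bash
cat > fk.py <<'E'
import numpy as np
from scipy.optimize import least_squares
D=[(18.312,89.639,72.044,575.1,404.8),(64.486,12.88,101.512,949.5,317),(57.696,12.353,100.038,925.8,432.5),(3.1587,105.0738,61.61,446.5,434.2),(-10.534,117.813,62.762,307.9,431.6)]
def fk(p,q):
    a,h,L2,u,v,Lt,o=p;q2,q3,q5=np.radians(q)
    s=q2+q3;t=s+q5+o
    return np.array([a+L2*np.sin(q2)+u*np.sin(s)+v*np.cos(s)+Lt*np.sin(t),h+L2*np.cos(q2)+u*np.cos(s)-v*np.sin(s)+Lt*np.cos(t)])
P=least_squares(lambda p:np.concatenate([np.concatenate([fk(p,d[:3])-d[3:] for d in D]),[(p[0]-0)*.001,p[6]*1000]]),[0,330,420,400,50,100,0]).x
if __name__=="__main__":
    print(P.round(1));print([ (fk(P,d[:3])-d[3:]).round(1) for d in D])
    for q in [(-48,12.5),(-48,40),(-48,60),(-48,80),(-48,100),(-48,120),(-48,140),(-30,149.5),(-10,149.5),(-30,130)]: print(q,180-sum(q),fk(P,(*q,180-sum(q))).round())
E
python3 fk.py
```

```text
[  0.8 140.2 591.4 416.7  25.5 144.1  -0. ]
[array([0., 0.]), array([-0. ,  0.1]), array([ 0., -0.]), array([0., 0.]), array([-0. , -0.1])]
(-48, 12.5) 215.5 [-660.  746.]
(-48, 40) 188 [-471.  808.]
(-48, 60) 168 [-327.  794.]
(-48, 80) 148 [-196.  732.]
(-48, 100) 128 [-95. 628.]
(-48, 120) 108 [-35. 496.]
(-48, 140) 88 [-23. 352.]
(-30, 149.5) 60.5 [ 55. 281.]
(-10, 149.5) 40.5 [149. 245.]
(-30, 130) 80 [111. 411.]
```

```bash
cat >> h.py <<'E'
def plan(grasp,yaw=None):
    s=env.state();M=R.from_euler("xyz",s["ee_rot"],degrees=True).as_matrix()
    T=np.array(grasp)-172*M[:,2]; d=M.T@(T-s["ee_pos"])
    print("tcp",s["ee_pos"].round(1),"toolz",M[:,2].round(3),"jaw az",np.degrees(np.arctan2(M[1,1],M[0,1])).round(1),"target tcp",T.round(1),"tool travel mm",d.round(1),np.linalg.norm(d).round(),"tilt",np.degrees(np.arccos(-M[2,2])).round(1))
E
python3 -c "
from h import *
plan((525,-95,176));plan((525,-95,106))"
```

```text
tcp [305.5 -38.1 431.6] toolz [ 0.174 -0.012 -0.985] jaw az 9.3 target tcp [495.1 -93.  345.4] tool travel mm [-80.3 161.  118.4] 215.0 tilt 10.0
tcp [305.5 -38.1 431.6] toolz [ 0.174 -0.012 -0.985] jaw az 9.3 target tcp [495.1 -93.  275.4] tool travel mm [-77.6 149.2 187.3] 252.0 tilt 10.0
```

```bash
python3 -m handwheel '[{"gripper":60,"travel":[-0.0134,0.0268,0.0197],"twist":0},{"gripper":60,"travel":[-0.0134,0.0268,0.0197],"twist":0},{"gripper":60,"travel":[-0.0134,0.0268,0.0197],"twist":0},{"gripper":60,"travel":[-0.0134,0.0268,0.0197],"twist":0},{"gripper":60,"travel":[-0.0134,0.0268,0.0197],"twist":0}]'
python3 -m handwheel '[{"gripper":60,"travel":[-0.0134,0.0268,0.0197],"twist":0},{"gripper":60,"travel":[0,0,0],"twist":0.105},{"gripper":60,"travel":[0,0,0],"twist":0.105},{"gripper":60,"travel":[0,0,0],"twist":0.105},{"gripper":60,"travel":[0,0,0],"twist":0.1}]'
python3 -m handwheel '[{"gripper":60,"travel":[0,0,0],"twist":0},{"gripper":60,"travel":[0,0,0],"twist":0}]'
python3 - <<'E'
from h import *
f=env.grab_frame("wrist");save(f,"w3.png")
for d in env.pinpoint("wrist","tote_handle")[:2]: print(d["confidence"],d["uv"],atz(f,d["uv"],106))
print(proj(f,(525,-95,106)))
plan((525,-95,106))
E
```

```text
time_s: 11.12
ee_pos: [469.5, -84.8, 358.6]
ee_rot: [170.1, 2.3, 99.0]
force: [-0.3, 0.3, 0.4]
gripper_width: 54.7
time_s: 11.53
ee_pos: [500.1, -93.5, 344.4]
ee_rot: [170.1, -1.9, 75.3]
force: [-0.4, -0.4, 0.5]
gripper_width: 54.8
time_s: 11.7
ee_pos: [499.1, -93.3, 344.6]
ee_rot: [170.1, -1.9, 75.7]
force: [0.0, -0.3, 0.0]
gripper_width: 54.7
0.68 [256.9, 242.6] [527.08799466 -96.12953858 106.        ]
[np.float64(253.24443933682085), np.float64(241.92459139881316)]
tcp [498.4 -93.1 344.5] toolz [ 0.173 -0.011 -0.985] jaw az -14.7 target tcp [495.2 -93.1 275.4] tool travel mm [ -3.1 -14.8  67.5] 69.0 tilt 10.0
```

View pics/w3.png

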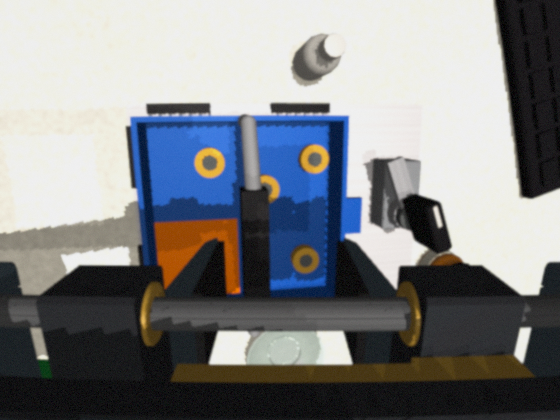

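The handle bar is at (257,243), aligned between the fingers, and the clamp is open on the right at (400,190). Now I'll descend and grip. The 10° tool tilt already leans the orange side down.

```bash
python3 -m handwheel '[{"gripper":60,"travel":[-0.003,-0.0135,0.0175],"twist":0},{"gripper":60,"travel":[0,0,0.02],"twist":0},{"gripper":60,"travel":[0,0,0.018],"twist":0},{"gripper":60,"travel":[0,0,0.012],"twist":0},{"gripper":60,"travel":[0,0,0],"twist":0}]' 15
python3 -m handwheel '[{"gripper":0,"travel":[0,0,0],"twist":0},{"gripper":0,"travel":[0,0,0],"twist":0},{"gripper":0,"travel":[0,0,0],"twist":0},{"gripper":0,"travel":[0,0,0],"twist":0},{"gripper":0,"travel":[0,0,0],"twist":0}]' 15
python3 -m handwheel '[{"gripper":0,"travel":[0,0,0],"twist":0},{"gripper":0,"travel":[0,0,0],"twist":0},{"gripper":0,"travel":[0,0,0],"twist":0}]' 30
```

```text
time_s: 12.22
ee_pos: [495.3, -93.0, 273.3]
ee_rot: [170.5, -1.9, 75.6]
force: [-0.7, 0.2, 0.5]
gripper_width: 55.0
time_s: 12.63
ee_pos: [495.6, -93.2, 276.1]
ee_rot: [170.2, -1.9, 75.6]
force: [0.1, 0.3, 0.5]
gripper_width: 24.3
time_s: 12.88
ee_pos: [495.4, -93.1, 275.8]
ee_rot: [170.2, -1.9, 75.6]
force: [-1.7, 0.1, 5.7]
gripper_width: 17.7
```

```bash
python3 -m handwheel '[{"gripper":0,"travel":[0.0003,0.0017,-0.0098],"twist":0},{"gripper":0,"travel":[0.0003,0.0017,-0.0098],"twist":0},{"gripper":0,"travel":[0.0003,0.0017,-0.0098],"twist":0},{"gripper":0,"travel":[0,0,0],"twist":0},{"gripper":0,"travel":[0,0,0],"twist":0}]' 45
python3 -m handwheel '[{"gripper":0,"travel":[0.0003,0.0017,-0.0098],"twist":0},{"gripper":0,"travel":[0.0003,0.0017,-0.0098],"twist":0},{"gripper":0,"travel":[0.0003,0.0017,-0.0098],"twist":0},{"gripper":0,"travel":[0.0003,0.0017,-0.0098],"twist":0},{"gripper":0,"travel":[0,0,0],"twist":0}]' 50
python3 - <<'E'
from h import *
f=env.grab_frame("wrist");save(f,"w4.png")
f=env.grab_frame("scene");cv2.imwrite("pics/s4.png",cv2.cvtColor(cv2.resize(f["frame"][130:290,130:400],(800,474),interpolation=cv2.INTER_CUBIC),cv2.COLOR_RGB2BGR))
print(env.state()["force"])
E
```

```text
time_s: 13.3
ee_pos: [495.2, -93.1, 304.5]
ee_rot: [170.3, -1.9, 75.6]
force: [-1.4, 1.2, -4.9]
gripper_width: 15.9
time_s: 13.72
ee_pos: [496.1, -93.4, 346.6]
ee_rot: [170.0, -1.9, 75.6]
force: [1.1, -0.3, -4.8]
gripper_width: 15.5
[-0.38607832 -0.00904919 -5.18396969]
```

View pics/w4.png

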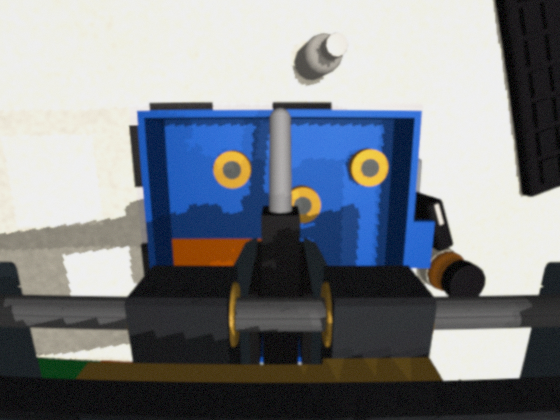

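The grip is flush (15.5 mm opening, about 5 N load), the tote is in the air, and the plugs are at (232,170), (368,168), (303,205) plus one hidden. Next I'll raise it and twist the orange corner towards the base, which will be the low side.

```bash
python3 -m handwheel '[{"gripper":0,"travel":[0,0,-0.018],"twist":0},{"gripper":0,"travel":[0,0,-0.02],"twist":0.1},{"gripper":0,"travel":[0,0,-0.02],"twist":0.1},{"gripper":0,"travel":[0,0,-0.02],"twist":0.1},{"gripper":0,"travel":[0,0,-0.02],"twist":0.1}]' 55
python3 -m handwheel '[{"gripper":0,"travel":[0,0,-0.02],"twist":0.1},{"gripper":0,"travel":[0,0,-0.01],"twist":0.1},{"gripper":0,"travel":[0,0,0],"twist":0.02},{"gripper":0,"travel":[0,0,0],"twist":0}]'
python3 -c "
from h import *
plan((525,-95,106))
s=env.state();M=R.from_euler('xyz',s['ee_rot'],degrees=True).as_matrix()
print('world x in tool',M[0].round(3),'world z',M[2].round(3))"
```

```text
time_s: 14.23
ee_pos: [478.2, -92.2, 441.4]
ee_rot: [171.9, -5.5, 52.6]
force: [0.7, -0.1, -5.5]
gripper_width: 15.4
time_s: 14.57
ee_pos: [473.3, -91.9, 470.5]
ee_rot: [173.2, -7.2, 40.4]
force: [-0.6, 0.9, -5.2]
gripper_width: 15.7
tcp [473.3 -91.9 470.5] toolz [ 0.171 -0.011 -0.985] jaw az -50.5 target tcp [495.5 -93.2 275.4] tool travel mm [ -8.3  -8.  196. ] 196.0 tilt 9.9
world x in tool [0.756 0.632 0.171] world z [ 0.125  0.118 -0.985]
```

```bash
python3 -m handwheel '[{"gripper":0,"travel":[0.008,0.007,0.0018],"twist":0},{"gripper":0,"travel":[0.016,0.0135,0.0036],"twist":0},{"gripper":0,"travel":[0.0227,0.019,0.0051],"twist":0},{"gripper":0,"travel":[0.0227,0.019,0.0051],"twist":0},{"gripper":0,"travel":[0.0227,0.019,0.0051],"twist":0}]'
python3 -m handwheel '[{"gripper":0,"travel":[0.0227,0.019,0.0051],"twist":0},{"gripper":0,"travel":[0.0227,0.019,0.0051],"twist":0},{"gripper":0,"travel":[0.0227,0.019,0.0051],"twist":0},{"gripper":0,"travel":[0.0227,0.019,0.0051],"twist":0},{"gripper":0,"travel":[0.0227,0.019,0.0051],"twist":0}]'
python3 -m handwheel '[{"gripper":0,"travel":[0.0227,0.019,0.0051],"twist":0},{"gripper":0,"travel":[0.0227,0.019,0.0051],"twist":0},{"gripper":0,"travel":[0.0227,0.019,0.0051],"twist":0},{"gripper":0,"travel":[0.0227,0.019,0.0051],"twist":0},{"gripper":0,"travel":[0.0227,0.019,0.0051],"twist":0}]'
python3 -c "
from h import *
plan((525,-95,106))"
```

```text
time_s: 14.98
ee_pos: [597.7, -92.4, 469.3]
ee_rot: [173.2, -7.1, 40.4]
force: [1.0, -0.4, -5.7]
gripper_width: 15.9
time_s: 15.4
ee_pos: [748.4, -92.6, 468.4]
ee_rot: [173.3, -7.1, 40.4]
force: [0.6, -0.1, -4.6]
gripper_width: 15.0
time_s: 15.82
ee_pos: [892.7, -92.8, 468.3]
ee_rot: [173.3, -7.1, 40.4]
force: [3.0, -0.1, -4.6]
gripper_width: 15.7
tcp [892.7 -92.8 468.3] toolz [ 0.169 -0.01  -0.986] jaw az -50.4 target tcp [495.9 -93.3 275.5] tool travel mm [-323.9 -273.1  122.8] 441.0 tilt 9.8
```

```bash
python3 -m handwheel '[{"gripper":0,"travel":[0.03,0.025,0.007],"twist":0},{"gripper":0,"travel":[0.03,0.025,0.007],"twist":0},{"gripper":0,"travel":[0.03,0.025,0.007],"twist":0},{"gripper":0,"travel":[0.03,0.025,0.007],"twist":0},{"gripper":0,"travel":[0.03,0.025,0.007],"twist":0}]'
python3 -m handwheel '[{"gripper":0,"travel":[0.0247,0.021,-0.0228],"twist":0},{"gripper":0,"travel":[0.0247,0.021,-0.0228],"twist":0},{"gripper":0,"travel":[0.0247,0.021,-0.0228],"twist":0},{"gripper":0,"travel":[0.0247,0.021,-0.0228],"twist":0},{"gripper":0,"travel":[0.0247,0.021,-0.0228],"twist":0}]'
python3 -c "
from h import *
plan((525,-95,106));print(env.state()['qpos'])"
```

```text
time_s: 16.23
ee_pos: [950.1, -79.8, 410.2]
ee_rot: [168.5, -11.6, 41.1]
force: [-0.9, 0.1, -4.2]
gripper_width: 16.0
time_s: 16.65
ee_pos: [920.5, -66.9, 511.4]
ee_rot: [162.9, -16.8, 42.4]
force: [-0.6, 0.2, -5.6]
gripper_width: 15.7
tcp [920.5 -66.9 511.4] toolz [ 0.403 -0.03  -0.915] jaw az -52.7 target tcp [455.7 -89.8 263.4] tool travel mm [-415.  -322.7   40.5] 527.0 tilt 23.8
[-4.91415317 53.27077242 12.26766789  0.25532499 90.64826737 45.2726664 ]
```

```bash
python3 -m handwheel '[{"gripper":0,"travel":[0.0247,0.021,-0.0228],"twist":0},{"gripper":0,"travel":[0.0247,0.021,-0.0228],"twist":0},{"gripper":0,"travel":[0.0247,0.021,-0.0228],"twist":0},{"gripper":0,"travel":[0,0,0],"twist":0},{"gripper":0,"travel":[0,0,0],"twist":0}]'
python3 -m handwheel '[{"gripper":0,"travel":[0,0,0],"twist":0},{"gripper":0,"travel":[0,0,0],"twist":0},{"gripper":0,"travel":[0,0,0],"twist":0},{"gripper":0,"travel":[0,0,0],"twist":0},{"gripper":0,"travel":[0,0,0],"twist":0}]'
cat > look.py <<'E'
from h import *
import sys
n=sys.argv[1]
f=env.grab_frame("wrist");g=env.grab_frame("scene")
plan((525,-95,106))
s=env.state();M=R.from_euler("xyz",s["ee_rot"],degrees=True).as_matrix()
W=np.stack([M[:,1],-np.cross(M[:,1],M[:,2])*0+np.cross(-M[:,2],M[:,1]),-M[:,2]],1) # tote axes
o=s["ee_pos"]+172*M[:,2]-98*W[:,2]
print("tote origin",o.round(),"axes",W.round(2).tolist(),"corner",(o+W@[-76,-76,4]).round())
for c,F in(("wrist",f),("scene",g)):
    for d in env.pinpoint(c,"plug0")[:6]:
        p,v=ray(F,d["uv"]);q=W.T@(p-o);u=W.T@v;print(c,round(d["confidence"],2),np.round(d["uv"]),(q+u*(4-q[2])/u[2]).round())
u=np.array(proj(g,o)).astype(int);x,y=np.clip(u-[70,55],0,[420,310])
a=cv2.resize(g["frame"][y:y+110,x:x+140],(400,314),interpolation=cv2.INTER_CUBIC);b=cv2.resize(f["frame"],(400,314))
cv2.imwrite("pics/"+n,cv2.cvtColor(np.hstack([b,a]),cv2.COLOR_RGB2BGR))
E
python3 look.py l1.png
```

```text
time_s: 17.07
ee_pos: [900.2, -59.6, 563.6]
ee_rot: [159.9, -19.6, 43.4]
force: [0.1, 0.5, -5.1]
gripper_width: 15.9
time_s: 17.48
ee_pos: [902.2, -60.0, 559.4]
ee_rot: [160.1, -19.4, 43.3]
force: [0.6, -0.8, -4.9]
gripper_width: 15.5
tcp [901.9 -59.9 560.1] toolz [ 0.462 -0.034 -0.886] jaw az -53.6 target tcp [445.6 -89.1 258.5] tool travel mm [-432.3 -331.3   57.7] 548.0 tilt 27.6
tote origin [1027.  -69.  321.] axes [[0.56, 0.69, -0.46], [-0.76, 0.65, 0.03], [0.32, 0.33, 0.89]] corner [930. -60. 275.]
wrist 0.75 [188. 214.] [-62.   9.   4.]
scene 0.61 [200. 259.] [-67. -65.   4.]
scene 0.57 [177. 257.] [-23. -88.   4.]
scene 0.51 [189. 264.] [-36. -46.   4.]
```

View pics/l1.png

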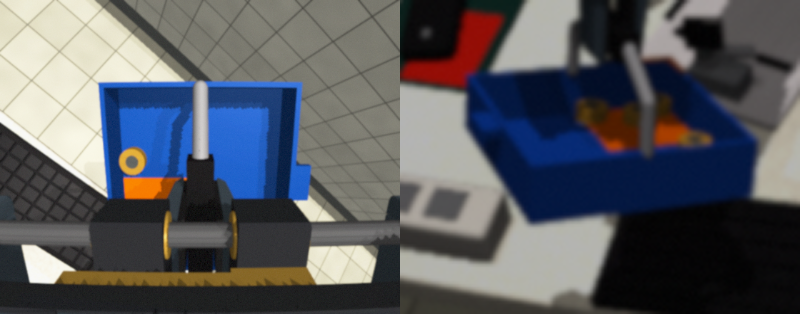

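The scene view (right half) shows three plugs at or on the orange patch. The wrist view shows one plug on the −x wall at tote (−62, 9), stuck about 15 mm short. I'll twist so −y points more downhill, then add tilt.

```bash
python3 -m handwheel '[{"gripper":0,"travel":[0,0,0],"twist":0.1},{"gripper":0,"travel":[0,0,0],"twist":0.1},{"gripper":0,"travel":[0,0,0],"twist":0.1},{"gripper":0,"travel":[0,0,0],"twist":0},{"gripper":0,"travel":[0,0,0],"twist":0}]'
python3 - <<'E'
from h import *
plan((0,0,0))
f=env.grab_frame("wrist")
s=env.state();M=R.from_euler('xyz',s['ee_rot'],degrees=True).as_matrix()
print('out-up in tool',(M.T@np.array([.7,-.04,.7])).round(3))
for d in env.pinpoint("wrist","plug0")[:4]: print(d["confidence"],d["uv"])
E
```

```text
time_s: 18.1
ee_pos: [901.5, -59.8, 560.7]
ee_rot: [166.6, -24.4, 25.7]
force: [-0.2, -0.4, -5.5]
gripper_width: 15.7
tcp [901.5 -59.8 560.7] toolz [ 0.462 -0.034 -0.886] jaw az -69.9 target tcp [-79.5   5.9 152.4] tool travel mm [-947.5 -476.3  -93.8] 1065.0 tilt 27.6
out-up in tool [ 0.848  0.419 -0.296]
0.43 [192.0, 273.6]
```

```bash
python3 -m handwheel '[{"gripper":0,"travel":[0.034,0.0168,-0.0118],"twist":0},{"gripper":0,"travel":[0.034,0.0168,-0.0118],"twist":0},{"gripper":0,"travel":[0.034,0.0168,-0.0118],"twist":0},{"gripper":0,"travel":[0.034,0.0168,-0.0118],"twist":0},{"gripper":0,"travel":[0,0,0],"twist":0}]'
python3 -m handwheel '[{"gripper":0,"travel":[0,0,0],"twist":0},{"gripper":0,"travel":[0,0,0],"twist":0},{"gripper":0,"travel":[0,0,0],"twist":0},{"gripper":0,"travel":[0,0,0],"twist":0}]'
python3 look.py l2.png
```

```text
time_s: 18.62
ee_pos: [892.1, -58.4, 603.8]
ee_rot: [163.0, -30.1, 27.3]
force: [-1.9, 0.0, -5.2]
gripper_width: 15.5
time_s: 18.95
ee_pos: [894.4, -58.7, 598.1]
ee_rot: [163.3, -29.6, 27.1]
force: [-0.6, 0.8, -6.7]
gripper_width: 15.4
tcp [894.4 -58.7 598.2] toolz [ 0.552 -0.04  -0.833] jaw az -71.3 target tcp [430.  -88.1 249.2] tool travel mm [-543.5 -204.4   35.1] 582.0 tilt 33.6
tote origin [1044.  -70.  373.] axes [[0.31, 0.77, -0.55], [-0.92, 0.4, 0.04], [0.25, 0.49, 0.83]] corner [959. -30. 320.]
scene 0.6 [208. 260.] [-70. -33.   4.]
scene 0.55 [204. 255.] [-65. -64.   4.]
scene 0.51 [193. 258.] [-41. -38.   4.]
scene 0.51 [184. 253.] [-25. -69.   4.]
```

View pics/l2.png

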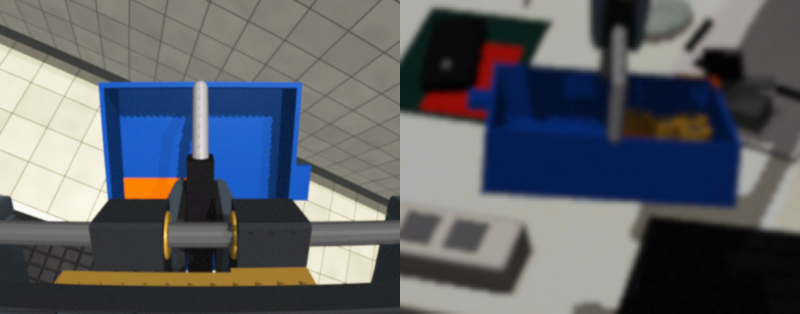

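```bash
python3 -m handwheel '[{"gripper":0,"travel":[0,0,0],"twist":-0.08},{"gripper":0,"travel":[0,0,0],"twist":-0.08},{"gripper":0,"travel":[0,0,0],"twist":-0.08},{"gripper":0,"travel":[0,0,0],"twist":-0.06},{"gripper":0,"travel":[0,0,0],"twist":0}]'
python3 -m handwheel '[{"gripper":0,"travel":[0,0,0],"twist":0},{"gripper":0,"travel":[0,0,0],"twist":0},{"gripper":0,"travel":[0,0,0],"twist":0},{"gripper":0,"travel":[0,0,0],"twist":0},{"gripper":0,"travel":[0,0,0],"twist":0}]'
python3 -m handwheel '[{"gripper":0,"travel":[0,0,0],"twist":0},{"gripper":0,"travel":[0,0,0],"twist":0},{"gripper":0,"travel":[0,0,0],"twist":0},{"gripper":0,"travel":[0,0,0],"twist":0},{"gripper":0,"travel":[0,0,0],"twist":0}]'
python3 look.py l3.png; python3 -c "
from h import *
s=env.state();print(s['ee_pos'],s['qvel'],s['time_s'])"
```

```text
time_s: 19.57
ee_pos: [894.1, -58.7, 598.9]
ee_rot: [155.1, -23.5, 45.2]
force: [-0.0, 0.7, -5.0]
gripper_width: 15.5
time_s: 19.98
ee_pos: [894.0, -58.7, 599.0]
ee_rot: [155.1, -23.5, 45.1]
force: [0.8, 0.1, -5.3]
gripper_width: 15.5
time_s: 20.4
ee_pos: [894.0, -58.7, 599.0]
ee_rot: [155.1, -23.5, 45.1]
force: [0.1, -0.8, -5.5]
gripper_width: 15.6
tcp [894.  -58.7 599. ] toolz [ 0.553 -0.04  -0.832] jaw az -55.3 target tcp [429.8 -88.1 249.1] tool travel mm [-459.  -356.1   35.5] 582.0 tilt 33.7
tote origin [1043.  -70.  374.] axes [[0.52, 0.65, -0.55], [-0.76, 0.65, 0.04], [0.39, 0.4, 0.83]] corner [952. -61. 318.]
scene 0.61 [185. 255.] [-42. -46.   4.]
scene 0.48 [174. 250.] [-31. -82.   4.]
scene 0.41 [199. 260.] [-57. -10.   4.]
[894.02524638 -58.67558339 599.04909762] [ 0.06418667  0.05906814  0.08472436  0.09392489  0.03550608 -0.05567595] 20.6
```

View pics/l3.png

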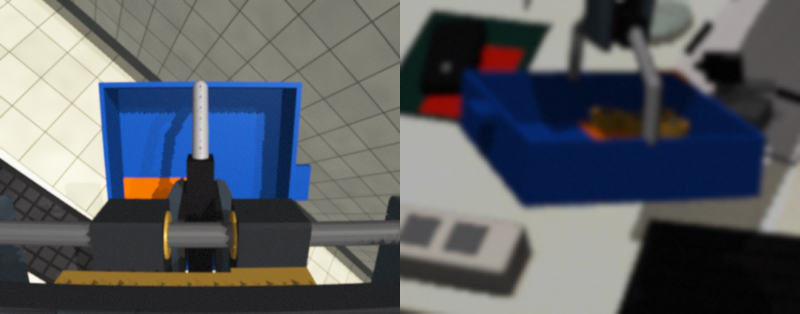

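The plugs sit together on the patch: in the scene half at (597,115) to (690,125). The wrist view no longer shows any plug on the visible strip. I'll make one overlay check of the patch bounds.

```bash
python3 - <<'E'
from h import *
s=env.state();M=R.from_euler("xyz",s["ee_rot"],degrees=True).as_matrix()
W=np.stack([M[:,1],np.cross(-M[:,2],M[:,1]),-M[:,2]],1);o=s["ee_pos"]+172*M[:,2]-98*W[:,2]
ims=[]
for c in("scene","side"):
    f=env.grab_frame(c);im=f["frame"].copy();k=8
    P=lambda q:np.array(proj(f,o+W@np.array(q,float)))
    u=P((-40,-40,4)).astype(int);x,y=np.clip(u-[25,37],0,[510,345])
    a=cv2.resize(im[y:y+75,x:x+50],(400,600),interpolation=cv2.INTER_CUBIC)
    a=cv2.convertScaleAbs(a,alpha=1.6)
    z=lambda q:tuple(((P(q)-[x,y]+.5)*k).astype(int).tolist())
    for h,col in((4,(0,255,0)),):
        cv2.polylines(a,[np.array([z(q) for q in((-76,-76,h),(-6,-76,h),(-6,-6,h),(-76,-6,h))])],True,col,1)
    cv2.polylines(a,[np.array([z(q) for q in((-80,-80,42),(80,-80,42),(80,80,42),(-80,80,42))])],True,(255,0,255),1)
    ims.append(a)
cv2.imwrite("pics/o1.png",cv2.cvtColor(np.hstack(ims),cv2.COLOR_RGB2BGR))
E
```

```text
(no output)
```

View pics/o1.png

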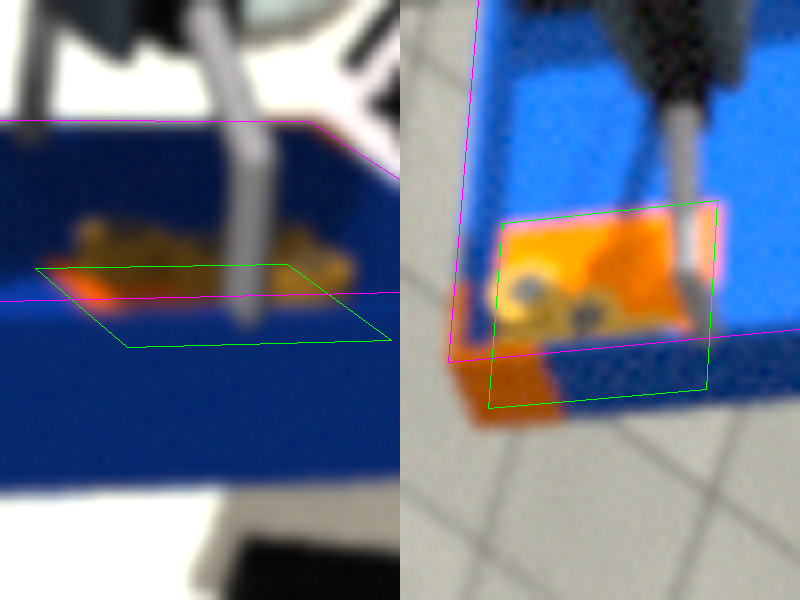

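The side view is clear: every plug visible sits inside the orange outline, low in the corner around (490–610, 290–330), and the blue floor is empty. The scene view agrees, with orange showing to the left of the outermost plug. The arm is still, so I'm handing in.

```bash
python3 -c "
from h import *
s=env.state();print(s['time_s'],s['gripper_width'],s['force']);print(env.job_done())"
```

```text
20.7 15.647163675024542 [ 0.28722525  0.08108964 -6.28145241]
the job is handed in; nothing more can be done
None
```

I handed the job in at 20.7 s, with the blue tote held still in the air and its orange corner down. `job_done` gave no verdict.

**What I did:** I turned the thumb bar about 66° clockwise until the clamp stayed open. I then gripped the tote by its handle and lifted it clear. The interface can't tilt the tool, so I tilted the tote by pushing the arm against its reach limit, then twisted it so the orange corner was lowest.

**Last checks:**
- **Tilt and height:** the tool pose gives a tilt of 33.7° and puts the orange inner corner about 318 mm up.
- **Grip and motion:** the finger opening held at 15.6 mm with a load of 5–6 N, and joint speeds were near zero.
- **Plugs:** the side and scene views showed brass only inside the orange patch, with the blue floor empty.
- **Clamp and bystanders:** the clamp was last seen open just after the lift. I didn't check it or the bystanders again before handing in.

**What disagreed or was uncertain:**
- **Plug count:** the last network check found only three of the four plugs, because some overlap or are hidden. One estimate, y −82 mm, was just outside the limit, and its error is about 20 mm. One twist earlier it found all four inside.
- **Off the table:** at the end the tote's centre was at x ≈ 1043 mm, beyond the front edge of the bench rather than over it.

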